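# Wipe the pill dispenser's lids shut along the row

## Task

All four lids of the pill dispenser have been left ajar. Touch the flat end cap at the hinge end of the row and run your fingertips lightly along the tops to the far end in one stroke, without taking the hand away part-way, so that the lids are pressed fully shut one after another from the first to the last. Be gentle, do not lift or push the dispenser about or pull any lid further open, leave the cup, bottle and tweezer alone, and finish with the hand clear.

Things in the scene. Friction and masses are not known exactly. Their poses are not given: they have to be found in the camera images.
- dispenser: Loose pill dispenser, 0.6 to 0.9 kg, on the board: clear tray on a steel base, 200 mm long (x), 52 mm wide (y), z up, origin at the centre of its underside. Along its top, from -x to +x: a flat grey end cap (x -100 to -72 mm), then four white lids, hinge edges at x = -71.5, -29.5, 12.5, 54.5 mm. The tops of cap and shut lids are level, 39 mm above the underside.
- endcap: The dispenser's solid flat grey end cap, 28 x 52 mm, before the first hinge. Origin at the centre of its top, x along the row towards the lids, z up. Cap and lids sit together on a soft seal that gives up to 4 mm straight down: 1.5 N to start, then 2.5 N per mm.
- row_end (a point): Middle of the free edge of the last lid when shut, at its top: the end of the row, 179.5 mm from the endcap origin. A fingertip sliding at the level of the cap from the cap to here wipes the lids shut; the other way it would catch under their raised free edges and throw them open.
- lid1 (a joint): Angle of the first lid, next to the end cap, rad: 0 = shut flat, grows as its free edge rises; starts 0.25 to 0.5. Plate 39 mm long, 48 mm wide, 3 mm thick, hinged on its -x edge (towards the cap); a small thumb tab at the free edge sticks out to -y. The hinge is stiff (0.008 N m): the lid stays where it is left.
- lid2 (a joint): Angle of the second lid, rad: 0 = shut flat, grows as its free edge rises; starts 0.25 to 0.5. Plate 39 mm long, 48 mm wide, 3 mm thick, hinged on its -x edge (towards the cap); a small thumb tab at the free edge sticks out to -y. The hinge is stiff (0.008 N m): the lid stays where it is left.
- lid3 (a joint): Angle of the third lid, rad: 0 = shut flat, grows as its free edge rises; starts 0.25 to 0.5. Plate 39 mm long, 48 mm wide, 3 mm thick, hinged on its -x edge (towards the cap); a small thumb tab at the free edge sticks out to -y. The hinge is stiff (0.008 N m): the lid stays where it is left.
- lid4 (a joint): Angle of the fourth and last lid, rad: 0 = shut flat, grows as its free edge rises; starts 0.25 to 0.5. Plate 39 mm long, 48 mm wide, 3 mm thick, hinged on its -x edge (towards the cap); a small thumb tab at the free edge sticks out to -y. The hinge is stiff (0.008 N m): the lid stays where it is left.
- teacup: Speckled brown teacup, 82 mm across the rim, 60 mm high, handle to its own +y reaching 64 mm from the middle; stands on the board to one side. Origin under its centre. Bystander.
- bottle: Capped white plastic bottle, 48 mm across, 85 mm high, standing on the board on the other side. Origin under its centre. Bystander.
- tweezer: Steel tweezer lying on the board beyond the dispenser, about 105 mm long (its x), 18 mm wide, 8 mm high. Origin in its middle, on the underside. Bystander.

How it is judged:
By the outcome, as a careful person would: the job done as asked, in the order asked, and still so for the second after the job is handed in, with the robot touching nothing.
It also fails if it takes over 42 s, if anything falls off the work surface, if the arm or the gripper's body presses on something with over 40 N, if the wrist force passes 120 N, or if a joint passes its speed limit or range.

## Robot

A 6-joint arm with a two-finger parallel gripper is mounted at the origin on the work surface. World frame = base frame: x ahead of the robot, y to its left, z up, the work surface at z = 0. Lengths are in m, angles in rad, forces in N, time in s.
With the tool pointing down it reaches from about 0.4 to 0.825 m from the base axis. Payload 7 kg.
Tool frame: the origin (TCP) lies between the finger pads; the fingertips stand 11 mm ahead of it and the grasp point (between the pads) lies 8 mm behind it; x points along the fingers, z is the direction in which the jaws open and shut, and the axes are right-handed (so a half turn about x gives the same grasp; the last joint's range is limited). The gripper opens to 88 mm and grips with 3 to 60 N. Pads are 19 mm wide; open, the fingers measure 130 mm over their backs; the gripper's body (78 mm by 193 mm) begins 47 mm behind the grasp point.
Start: joints at [-0.819, 0.359, 0.012, 0, -1.224, -0.288], TCP at [0.302, -0.604, 0.238] pointing down, gripper open.
Joint ranges: [-3.07, 3.07], [-1.43, 2.12], [-1.02, 1.25], [-3.03, 1.67], [-3.05, -0], [-3.03, 3.03]. Speed limits (rad/s): [2.39, 2.39, 3.01, 3.14, 3.14, 3.14].

## Interface

Orientations are given as [roll, pitch, yaw] about the fixed x, y, z axes, in that order (R = Rz(yaw) Ry(pitch) Rx(roll)).
In Python, from station import arm gives the robot as it stands.
- The arm moves only by the tool jog_arm, never from a script. Its argument "motion" is a list of rows, each an object of numbers: "dx", "dy", "dz": the shift along the tool's x, y, z in m; "twist": the turn about the tool's x in degrees. In form: [{"dx": .., "dy": .., "dz": .., "twist": ..}, ...]. A call has 1 to 20 rows; each row is the pose to reach, as a shift and turn from the pose commanded when the call began, along the tool's axes at that moment; what a row does not reach only later rows make up. A row lasts 1/12 s, in which the tool goes at most 41.7 mm and 7.16 degrees, less where a joint would pass 70% of its speed; a pose out of reach is approached as far as the arm can. A call with a gripper value outside its range is refused whole. "gripper" is the finger opening in m, from 0 to 0.0876, set as the call begins (left out, the last holds). The fingers move at their own pace and stop on an object; "newtons" is the grip in N (left out, the last holds). Time passes only in rows, so rows that repeat a pose let the fingers close. It gives the time, the measured TCP pose, the force and the opening at its end, in the units of the state.
- arm.get_state(): the state, without advancing time (a new reading comes with each control period).
- arm.grab_frame(name): name is "scene" or "top"; returns the picture (400x640x3 uint8, red, green, blue); there is no depth.
- arm.camera_model(name): a dict with "camera_matrix" (3x3 intrinsics, pixels), "eye" and "attitude" of the camera in the world. Camera axes: x right, y down, z forward; pixel columns grow to the right and rows downward; lengths in m; the calibration is good to about 2 mm. A picture is of the moment at which its call begins. camera_model takes no time and is no camera call.
- arm.job_done(): hands the job in, once; it reports no verdict.
The state is a dict: "t": time; "q": joint angles; "qd": joint speeds; "joint_efforts": joint torques, N m; "eef_pos": TCP position; "ee_rot": TCP orientation; "force": force on the tool from outside, world axes, zero at the start; "moment": the same for the moment, N m; "width": finger opening in m.
Only numpy, scipy, OpenCV 4.12 (cv2) and the standard library are available. Lean on these libraries where they do the work, as an engineer would, in place of code of your own. Each camera call takes 0.05 s, during which the arm holds its last target.

## Working session

There is one attempt and no reset: what is moved stays moved. The work goes in short steps, Python scripts to look and compute and a tool call to move; the robot and the scene stay as the last step left them, time stands still between calls to the robot, and variables do not carry over. Pictures are saved under pics/ and viewed, and the job is handed in when it is done.

Besides the shell and the picture viewer there is one more tool, called after "Emit:" as name(argument=value, ...) on one line, values as JSON. jog_arm: Moves the arm, as the interface text tells. Its arguments: {"type":"object","properties":{"motion":{"type":"array"},"gripper":{"type":"number"},"newtons":{"type":"number"}},"required":["motion"]}

```bash
mkdir -p pics; ls; python3 - <<'E'
from station import arm
import cv2
print(arm.get_state())
for n in("scene","top"):
    print(n,arm.camera_model(n))
    cv2.imwrite(f"pics/{n}0.png",arm.grab_frame(n)[:,:,::-1])
E
```

```text
pics
{'t': 0.0, 'q': array([-8.18907532e-01,  3.59379949e-01,  1.10216079e-02, -3.73415745e-04,
       -1.22411244e+00, -2.88103629e-01]), 'qd': array([-0.00035542, -0.00033311,  0.00067587, -0.00061936, -0.0009486 ,
        0.00080109]), 'joint_efforts': array([ 7.45779507e-04, -5.82715845e+01,  2.93058068e+01,  6.99703261e+00,
        6.98031407e-03, -1.52005596e-04]), 'eef_pos': array([ 0.30170778, -0.60326014,  0.23660677]), 'ee_rot': array([0.08148504, 1.56908546, 2.11593936]), 'force': array([ 0.51294349, -0.22516531, -0.57842526]), 'moment': array([-0.05563042,  0.00259846,  0.0419216 ]), 'width': 0.08726090351480568}
scene {'camera_matrix': array([[414.68439167,   0.        , 318.73925318],
       [  0.        , 414.68439167, 202.24609694],
       [  0.        ,   0.        ,   1.        ]]), 'eye': array([1.00739078, 0.25694256, 0.66921874]), 'attitude': array([-2.45506632,  0.01471058,  2.15490345])}
top {'camera_matrix': array([[409.24615934,   0.        , 321.96062942],
       [  0.        , 409.24615934, 198.64818952],
       [  0.        ,   0.        ,   1.        ]]), 'eye': array([ 0.42458912, -0.00735591,  1.02523323]), 'attitude': array([-2.96089918,  0.00640233, -1.5770648 ])}
```

View pics/scene0.png

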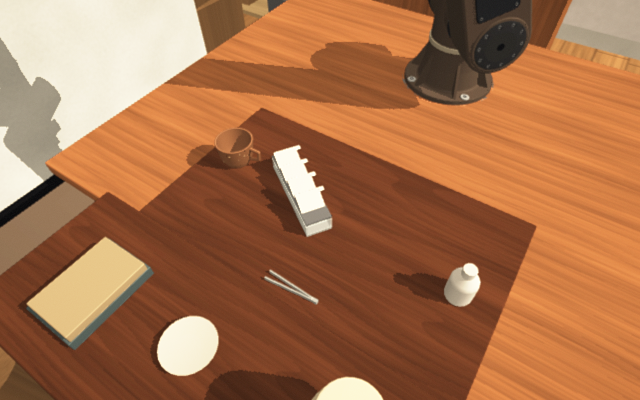

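View pics/top0.png

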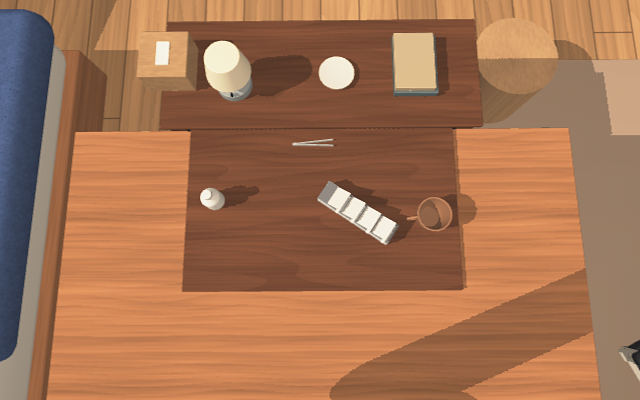

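The scene view shows the dispenser at about (302,190), with its grey cap at (316,217). In the top view the cap is at (328,191) and the row runs to (390,235), towards the cup's handle at (412,218). I'll zoom in on both.

```bash
python3 - <<'E'
import cv2
a=cv2.imread("pics/scene0.png")[130:250,220:350];cv2.imwrite("pics/scz.png",cv2.resize(a,None,fx=5,fy=5,interpolation=cv2.INTER_CUBIC)[:600])
a=cv2.imread("pics/top0.png")[170:255,305:460];cv2.imwrite("pics/topz.png",cv2.resize(a,None,fx=5,fy=5,interpolation=cv2.INTER_CUBIC))
E
```

```text
(no output)
```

View pics/scz.png

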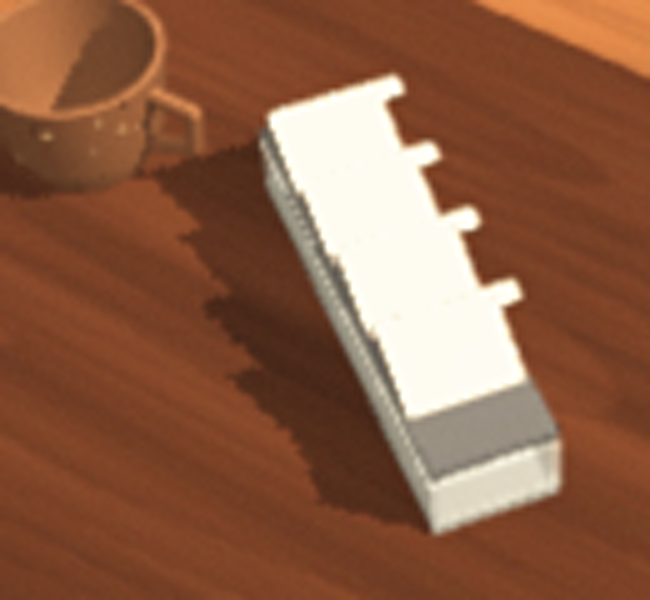

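View pics/topz.png

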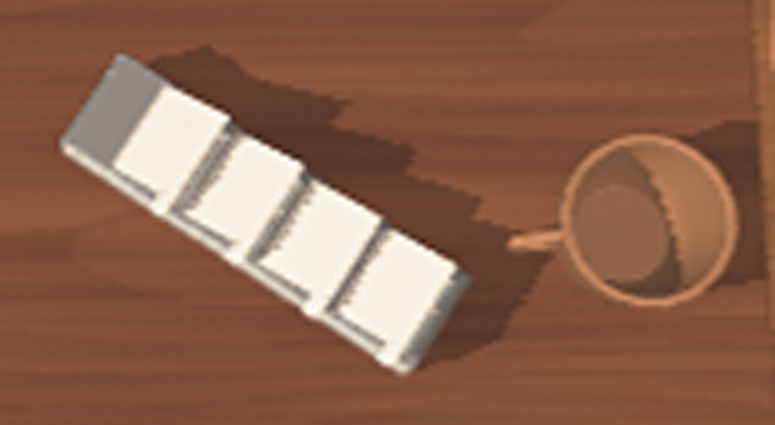

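```bash
cat > h.py <<'E'
import numpy as np,cv2
from scipy.spatial.transform import Rotation as R
from station import arm
def ray(n,uv):
    m=arm.camera_model(n);K=m["camera_matrix"];uv=np.atleast_2d(uv)
    d=np.c_[uv,np.ones(len(uv))]@np.linalg.inv(K).T@R.from_euler("xyz",m["attitude"]).as_matrix().T
    return np.array(m["eye"]),d
def plane(n,uv,z):
    e,d=ray(n,uv);return e+d*((z-e[2])/d[:,2])[:,None]
def tri(a,b):
    e1,d1=ray("scene",a);e2,d2=ray("top",b);o=[]
    for x,y in zip(d1,d2):
        s=np.linalg.lstsq(np.c_[x,-y],e2-e1,rcond=None)[0]
        p,q=e1+s[0]*x,e2+s[1]*y;o.append([*(p+q)/2,np.linalg.norm(p-q)])
    return np.array(o)
def proj(n,P):
    m=arm.camera_model(n);p=(np.atleast_2d(P)-m["eye"])@R.from_euler("xyz",m["attitude"]).as_matrix()
    p=p@m["camera_matrix"].T;return p[:,:2]/p[:,2:]
E
python3 - <<'E'
from h import *
np.set_printoptions(precision=4,suppress=True)
for n,(r0,r1,c0,c1) in dict(scene=(195,235,295,335),top=(178,207,315,342)).items():
    im=cv2.imread(f"pics/{n}0.png").astype(int)[r0:r1,c0:c1]
    v=im.max(2);s=im.max(2)-im.min(2)
    k=((s<30)&(v>90)&(v<175)).astype(np.uint8)
    c=max(cv2.findContours(k,0,1)[0],key=cv2.contourArea)
    print(n,cv2.contourArea(c),cv2.approxPolyDP(c,2.5,True)[:,0]+[c0,r0])
f=lambda a,o:(np.array(a)+.5)/5-.5+o
S=f([[432,478],[557,438],[408,416],[527,383]],[220,130])
T=f([[122,55],[64,141],[165,83],[113,163]],[305,170])
# scene near-left = +? match: scene left edge is away from tabs(+y side)=top upper edge
t=tri(S,T);print(t)
for z in(0,.01,.02,.039,.045,.05):
    p=plane("top",T,z);q=plane("scene",S,z)
    print(z,np.linalg.norm(p[0]-p[1]),np.linalg.norm(q[0]-q[1]),(p[:,:2]-q[:,:2]).mean(0))
b=plane("top",f([[62,150],[405,375]],[305,170]),0.003);print(b,np.linalg.norm(b[1]-b[0]),np.arctan2(*(b[1]-b[0])[1::-1]))
bs=plane("scene",f([[435,532],[557,492]],[220,130]),0.0);print(bs,np.linalg.norm(bs[1]-bs[0]))
E
```

```text
scene 390.0 [[295 199]
 [295 212]
 [306 234]
 [305 224]
 [330 217]
 [325 206]
 [301 214]]
top 201.5 [[329 181]
 [318 198]
 [331 206]
 [326 202]
 [338 186]]
[[ 0.6475 -0.0199  0.0501  0.0004]
 [ 0.6055  0.0085  0.0482  0.0009]
 [ 0.6322 -0.0407  0.0563  0.0009]
 [ 0.5931 -0.0142  0.0532  0.0013]]
0 0.0538010524266234 0.05393552267060316 [0.0429 0.0228]
0.01 0.05327628351468823 0.05312957508899523 [0.0347 0.0184]
0.02 0.05275151460275307 0.052323627507387234 [0.0264 0.0141]
0.039 0.05175445367007629 0.05079232710233215 [0.0106 0.0058]
0.045 0.05143959232291525 0.0503087585533674 [0.0057 0.0032]
0.05 0.05117720786694767 0.04990578476256345 [0.0015 0.0011]
[[ 0.609   0.0106  0.003 ]
 [ 0.4941 -0.1594  0.003 ]] 0.20525936893804628 -2.1650708665851726
[[ 0.6394 -0.0266  0.    ]
 [ 0.5972  0.0032  0.    ]] 0.05162425952657323
```

```bash
python3 - <<'E'
from h import *
np.set_printoptions(precision=4,suppress=True)
f=lambda a,o:(np.array(a)+.5)/5-.5+o
T=f([[122,55],[64,141],[165,83],[113,163]],[305,170]);S=f([[432,478],[557,438],[408,416],[527,383]],[220,130])
print("base",tri(f([[557,492]],[220,130]),f([[62,150]],[305,170])))
for z in (.049,.051): print(z,plane("top",T,z).mean(0),plane("scene",S,z).mean(0))
b=plane("top",f([[62,150],[405,375]],[305,170]),0.012);d=b[1]-b[0];print(b,np.linalg.norm(d),np.arctan2(d[1],d[0]))
# cup rim and handle
print("cup",plane("top",f([[650,220],[510,243]],[305,170]),.065))
st=arm.get_state();print(R.from_euler("xyz",st["ee_rot"]).as_matrix())
# model check
for yaw in(-2.165,):
  u=np.array([np.cos(yaw),np.sin(yaw),0]);v=np.array([-u[1],u[0],0])
  c=np.r_[plane("top",T,.050).mean(0)]
  for n in("scene","top"):
    im=cv2.imread(f"pics/{n}0.png")
    P=[c-14*.001*u+s*.026*v for s in(-1,1)]+[c+.186*u+s*.026*v for s in(1,-1)]
    q=proj(n,np.array(P+[p-[0,0,.039] for p in P]))
    x0,y0=(220,130) if n=="scene" else(305,170)
    im=cv2.resize(im[y0:y0+120,x0:x0+150],None,fx=5,fy=5)
    for k in(q[:4],q[4:]): cv2.polylines(im,[np.int32((k-[x0,y0]+.5)*5)],True,(0,255,0),1)
    cv2.imwrite(f"pics/chk_{n}.png",im)
E
```

```text
base [[0.6069 0.0099 0.0162 0.0012]]
0.049 [ 0.6201 -0.0166  0.049 ] [ 0.6178 -0.0181  0.049 ]
0.051 [ 0.6197 -0.0166  0.051 ] [ 0.619  -0.0172  0.051 ]
[[ 0.6074  0.0105  0.012 ]
 [ 0.4935 -0.1581  0.012 ]] 0.20345221351184864 -2.1650708665851726
cup [[ 0.5621 -0.2685  0.065 ]
 [ 0.5516 -0.2019  0.065 ]]
[[-0.0008 -0.8944 -0.4473]
 [ 0.0013 -0.4473  0.8944]
 [-1.      0.0001  0.0015]]
```

View pics/chk_scene.png

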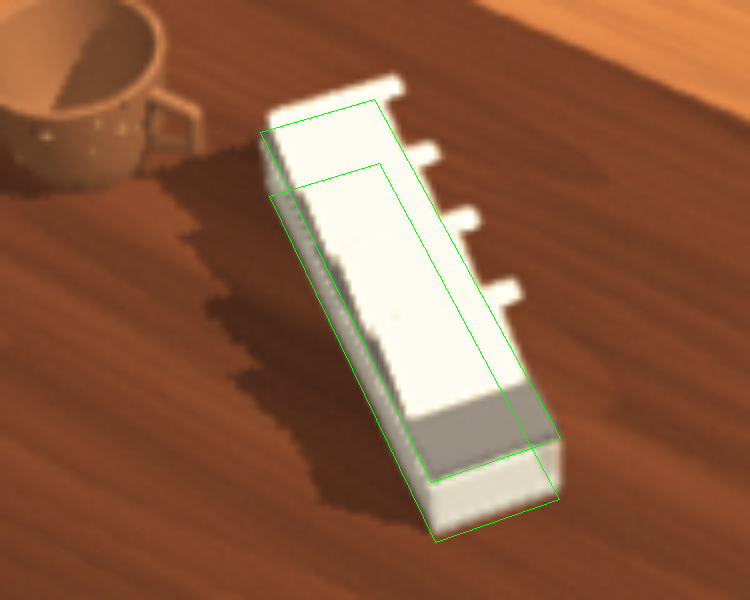

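View pics/chk_top.png

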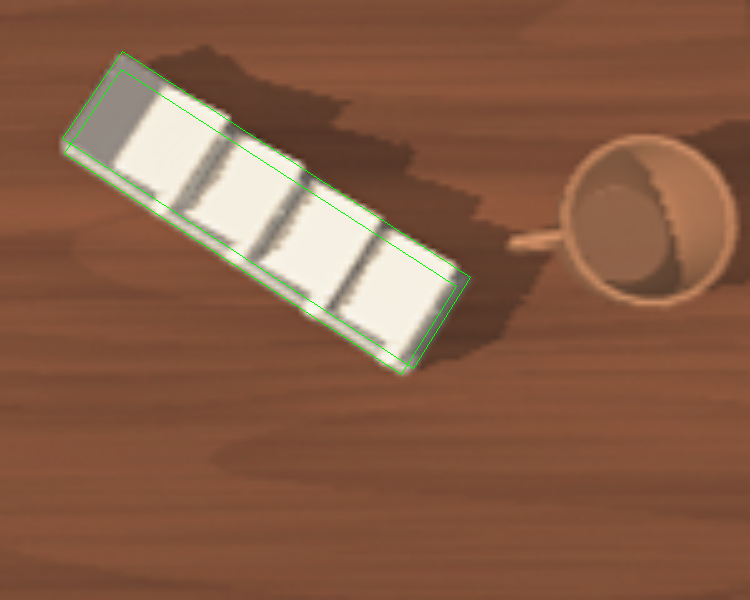

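The fitted outline agrees in both views: cap centre ≈ (0.620, -0.017), top z ≈ 0.051, heading -2.165 rad. Next I'll close the fingers and carry the hand high above the cap.

Emit:
jog_arm(motion=[{"dy":-0.005,"dz":0.004,"twist":-1},{"dy":-0.02,"dz":0.014,"twist":-3},{"dy":-0.045,"dz":0.031,"twist":-5},{"dy":-0.075,"dz":0.052,"twist":-7},{"dy":-0.105,"dz":0.073,"twist":-9},{"dy":-0.135,"dz":0.094,"twist":-11},{"dy":-0.165,"dz":0.115,"twist":-13},{"dy":-0.195,"dz":0.136,"twist":-15},{"dy":-0.225,"dz":0.157,"twist":-17},{"dy":-0.255,"dz":0.178,"twist":-19},{"dy":-0.285,"dz":0.199,"twist":-21},{"dy":-0.315,"dz":0.22,"twist":-23},{"dy":-0.345,"dz":0.241,"twist":-25},{"dy":-0.375,"dz":0.262,"twist":-27},{"dy":-0.405,"dz":0.283,"twist":-29},{"dy":-0.435,"dz":0.304,"twist":-29.4},{"dy":-0.465,"dz":0.325,"twist":-29.4},{"dy":-0.495,"dz":0.346,"twist":-29.4},{"dy":-0.52,"dz":0.364,"twist":-29.4},{"dy":-0.535,"dz":0.374,"twist":-29.4}], gripper=0, newtons=10)

```text
invalid input
```

```bash
cat > rel.py <<'E'
from h import *
np.set_printoptions(precision=4,suppress=True)
st=arm.get_state();M=R.from_euler("xyz",st["ee_rot"]).as_matrix()
c=np.array([.620,-.0166,.051]);y=-2.165;u=np.array([np.cos(y),np.sin(y),0]);v=np.array([-u[1],u[0],0])
d=st["eef_pos"]-c
print("t",st["t"],"u,v,z mm",1e3*np.array([d@u,d@v,d[2]-.011]),"F",st["force"],"Fu",st["force"]@u,"w",st["width"])
print("tool delta to c mm",1e3*M.T@-d,"axes y.u",M[:,1]@u,"z.u",M[:,2]@u,"x",M[:,0],"q6",st["q"][5])
E
python3 rel.py
```

```text
t 0.1 u,v,z mm [664.3239  64.7662 174.6915] F [-0.3038  0.2976 -0.1444] Fu -0.07653665034255396 w 0.08779209163373797
tool delta to c mm [ 186.1997 -547.1029  382.113 ] axes y.u 0.8713441372040341 z.u -0.4906719888436347 x [-0.0008  0.0013 -1.    ] q6 -0.28806379509781943
```

Emit:
jog_arm(motion=[{"dx":0,"dy":-0.005,"dz":0.004,"twist":-1},{"dx":0,"dy":-0.02,"dz":0.014,"twist":-3},{"dx":0,"dy":-0.045,"dz":0.031,"twist":-5},{"dx":0,"dy":-0.075,"dz":0.052,"twist":-7},{"dx":0,"dy":-0.105,"dz":0.073,"twist":-9},{"dx":0,"dy":-0.135,"dz":0.094,"twist":-11},{"dx":0,"dy":-0.165,"dz":0.115,"twist":-13},{"dx":0,"dy":-0.195,"dz":0.136,"twist":-15},{"dx":0,"dy":-0.225,"dz":0.157,"twist":-17},{"dx":0,"dy":-0.255,"dz":0.178,"twist":-19},{"dx":0,"dy":-0.285,"dz":0.199,"twist":-21},{"dx":0,"dy":-0.315,"dz":0.22,"twist":-23},{"dx":0,"dy":-0.345,"dz":0.241,"twist":-25},{"dx":0,"dy":-0.375,"dz":0.262,"twist":-27},{"dx":0,"dy":-0.405,"dz":0.283,"twist":-29},{"dx":0,"dy":-0.435,"dz":0.304,"twist":-29.4},{"dx":0,"dy":-0.465,"dz":0.325,"twist":-29.4},{"dx":0,"dy":-0.495,"dz":0.346,"twist":-29.4},{"dx":0,"dy":-0.52,"dz":0.364,"twist":-29.4},{"dx":0,"dy":-0.535,"dz":0.374,"twist":-29.4}], gripper=0, newtons=10)

```text
t: 1.77
eef_pos: [0.614, -0.0266, 0.2372]
ee_rot: [-0.637, 1.571, 1.914]
force: [0.6, -0.1, -0.1]
width: 0.0003
```

```bash
python3 rel.py
```

```text
t 1.7667 u,v,z mm [ 11.7022   0.6128 175.2044] F [ 0.6069 -0.1418 -0.1328] Fu -0.22232425409653234 w 0.0003414996185274026
tool delta to c mm [186.2064 -11.6736   0.5355] axes y.u 0.999995211596599 z.u 0.0030903570159312313 x [-0.0001  0.0003 -1.    ] q6 -0.8648752763081201
```

Emit:
jog_arm(motion=[{"dx":0.005,"dy":-0.003,"dz":0,"twist":0},{"dx":0.018,"dy":-0.007,"dz":0,"twist":0},{"dx":0.036,"dy":-0.012,"dz":0,"twist":0},{"dx":0.058,"dy":-0.012,"dz":0,"twist":0},{"dx":0.08,"dy":-0.012,"dz":0,"twist":0},{"dx":0.1,"dy":-0.012,"dz":0,"twist":0},{"dx":0.118,"dy":-0.012,"dz":0,"twist":0},{"dx":0.13,"dy":-0.012,"dz":0,"twist":0},{"dx":0.138,"dy":-0.012,"dz":0,"twist":0},{"dx":0.144,"dy":-0.012,"dz":0,"twist":0},{"dx":0.147,"dy":-0.012,"dz":0,"twist":0},{"dx":0.147,"dy":-0.012,"dz":0,"twist":0},{"dx":0.147,"dy":-0.012,"dz":0,"twist":0}])

```text
t: 2.85
eef_pos: [0.6201, -0.02, 0.0912]
ee_rot: [-2.457, 1.57, 0.091]
force: [-0.1, 0.1, 0.0]
width: 0.0007
```

```bash
python3 rel.py; python3 - <<'E'
from h import *
a=arm.grab_frame("scene")[90:240,220:380,::-1];b=arm.grab_frame("top")[110:260,270:430,::-1]
cv2.imwrite("pics/a1.png",cv2.resize(cv2.hconcat([a,b]),None,fx=2.5,fy=2.5,interpolation=2))
E
```

```text
t 2.85 u,v,z mm [ 2.727   2.0194 29.1827] F [-0.096   0.1239  0.0203] Fu -0.04888535736935435 w 0.0007289532877854466
tool delta to c mm [40.1829 -2.7061  2.0449] axes y.u 0.9999997584044099 z.u 0.00043578967015053544 x [ 0.0009  0.0001 -1.    ] q6 -0.8760495424218853
```

View pics/a1.png

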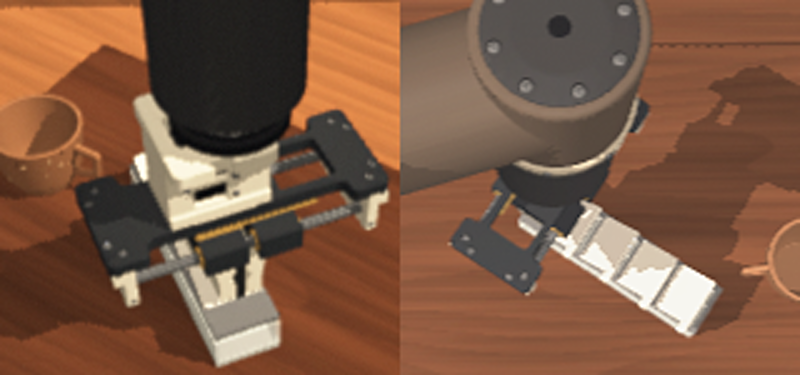

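The fingertips stand over the cap, with the tip at about (243,290) in the left crop. The gripper's crossbar has short posts at its ends, (130,303) and (370,228), so I'll check that they clear the cup.

```bash
python3 - <<'E'
from h import *
np.set_printoptions(precision=4,suppress=True)
c=np.array([.620,-.0166,.051]);y=-2.165;u=np.array([np.cos(y),np.sin(y),0]);v=np.array([-u[1],u[0],0])
for px in([130,305],[370,230]):
    e,d=ray("scene",np.array(px)/2.5+[220,90])
    for off in(-.02,0,.02):
        s=(off+.0027-(e-c)@u)/(d[0]@u);p=e+s*d[0];print(px,off,(p-c)@v,p[2])
for z in(.06,.072): 
    p=plane("top",[[434.8,213.8],[406.8,218.5]],z)-c;print(p@u,p@v)
E
```

```text
[130, 305] -0.02 0.08442532039124948 0.12526777928734611
[130, 305] 0 0.08051096429258084 0.09974433092848645
[130, 305] 0.02 0.07659660819391217 0.07422088256962689
[370, 230] -0.02 -0.0944885172693981 0.12166715388017657
[370, 230] 0 -0.10679792808621598 0.09597475577596482
[370, 230] 0.02 -0.11910733890303384 0.07028235767175295
[0.2425 0.193 ] [0.0943 0.0478]
[0.2407 0.1919] [0.091  0.0452]
```

Emit:
jog_arm(motion=[{"dx":0.004,"dy":-0.001,"dz":0.0005,"twist":0},{"dx":0.01,"dy":-0.002,"dz":0.001,"twist":0},{"dx":0.016,"dy":-0.0035,"dz":0.002,"twist":0},{"dx":0.02,"dy":-0.0035,"dz":0.002,"twist":0},{"dx":0.023,"dy":-0.0035,"dz":0.002,"twist":0},{"dx":0.024,"dy":-0.0035,"dz":0.002,"twist":0},{"dx":0.024,"dy":-0.0035,"dz":0.002,"twist":0},{"dx":0.024,"dy":-0.0035,"dz":0.002,"twist":0}])

```text
t: 3.62
eef_pos: [0.6202, -0.0159, 0.0666]
ee_rot: [1.984, 1.571, -1.751]
force: [0.2, -0.2, -0.8]
width: 0.0006
```

```bash
python3 rel.py
```

```text
t 3.6167 u,v,z mm [-0.6618 -0.1974  4.5623] F [ 0.1997 -0.2166 -0.7658] Fu 0.06772422258739684 w 0.0006024034619629685
tool delta to c mm [15.5624  0.6602 -0.1964] axes y.u 0.9999999148413212 z.u 0.00039896887973488014 x [-0.     -0.0001 -1.    ] q6 -0.8825642312540186
```

Emit:
jog_arm(motion=[{"dx":0.001,"dy":0,"dz":0,"twist":0},{"dx":0.002,"dy":0,"dz":0,"twist":0},{"dx":0.003,"dy":0,"dz":0,"twist":0},{"dx":0.003,"dy":0,"dz":0,"twist":0},{"dx":0.003,"dy":0,"dz":0,"twist":0}])

```text
t: 4.03
eef_pos: [0.6204, -0.0159, 0.064]
ee_rot: [-2.535, 1.57, 0.013]
force: [-0.5, 0.2, 3.5]
width: 0.0005
```

Emit:
jog_arm(motion=[{"dx":0.0005,"dy":0,"dz":0,"twist":0},{"dx":0.001,"dy":0,"dz":0,"twist":0},{"dx":0.001,"dy":0,"dz":0,"twist":0},{"dx":0.001,"dy":0,"dz":0,"twist":0}])

```text
t: 4.37
eef_pos: [0.6204, -0.0159, 0.063]
ee_rot: [-2.553, 1.57, -0.005]
force: [-0.2, 0.3, 6.4]
width: 0.0002
```

Contact is at TCP z ≈ 0.0649, with 6.4 N at 2 mm in. I'll ease to about 1 mm (about 4 N) and begin the stroke.

Emit:
jog_arm(motion=[{"dx":-0.0004,"dy":0,"dz":0,"twist":0},{"dx":-0.0008,"dy":0.0005,"dz":0,"twist":0},{"dx":-0.0008,"dy":0.0015,"dz":0,"twist":0},{"dx":-0.0008,"dy":0.003,"dz":0,"twist":0},{"dx":-0.0008,"dy":0.005,"dz":0,"twist":0},{"dx":-0.0008,"dy":0.007,"dz":0,"twist":0},{"dx":-0.0008,"dy":0.009,"dz":0,"twist":0},{"dx":-0.0008,"dy":0.011,"dz":0,"twist":0},{"dx":-0.0008,"dy":0.013,"dz":0,"twist":0},{"dx":-0.0008,"dy":0.015,"dz":0,"twist":0}])

```text
t: 5.2
eef_pos: [0.6117, -0.0285, 0.0634]
ee_rot: [-2.534, 1.571, 0.013]
force: [1.9, 3.3, 4.7]
width: 0.0005
```

```bash
python3 rel.py
```

```text
t 5.2 u,v,z mm [14.5474 -0.2094  1.4453] F [1.8594 3.2624 4.6702] Fu -3.7442306833050054 w 0.00045290611833615727
tool delta to c mm [ 12.4466 -14.5461  -0.2124] axes y.u 0.9999999454998876 z.u 0.00031678434762822365 x [ 0.0002  0.     -1.    ] q6 -0.8659163536501904
```

Emit:
jog_arm(motion=[{"dx":-0.0003,"dy":0.002,"dz":0,"twist":0},{"dx":-0.0006,"dy":0.004,"dz":0,"twist":0},{"dx":-0.0006,"dy":0.006,"dz":0,"twist":0},{"dx":-0.0006,"dy":0.008,"dz":0,"twist":0},{"dx":-0.0006,"dy":0.01,"dz":0,"twist":0},{"dx":-0.0006,"dy":0.012,"dz":0,"twist":0},{"dx":-0.0006,"dy":0.014,"dz":0,"twist":0},{"dx":-0.0006,"dy":0.016,"dz":0,"twist":0},{"dx":-0.0006,"dy":0.018,"dz":0,"twist":0},{"dx":-0.0006,"dy":0.02,"dz":0,"twist":0}])

```text
t: 6.03
eef_pos: [0.6003, -0.0451, 0.0639]
ee_rot: [0.767, 1.571, -2.969]
force: [1.3, 1.6, 4.1]
width: 0.0007
```

```bash
python3 rel.py;  python3 - <<'E'
from h import *
a=arm.grab_frame("scene")[90:240,220:380,::-1];b=arm.grab_frame("top")[110:260,270:430,::-1]
cv2.imwrite("pics/a2.png",cv2.resize(cv2.hconcat([a,b]),None,fx=2.5,fy=2.5,interpolation=2))
E
```

```text
t 6.0333 u,v,z mm [34.6241 -0.3311  1.9202] F [1.2551 1.6243 4.0552] Fu -2.048515560223478 w 0.0007417973894024636
tool delta to c mm [ 12.9163 -34.6254  -0.3426] axes y.u 0.9999999517428343 z.u 0.00029001574022554 x [-0.0002 -0.     -1.    ] q6 -0.8431427978889494
```

View pics/a2.png

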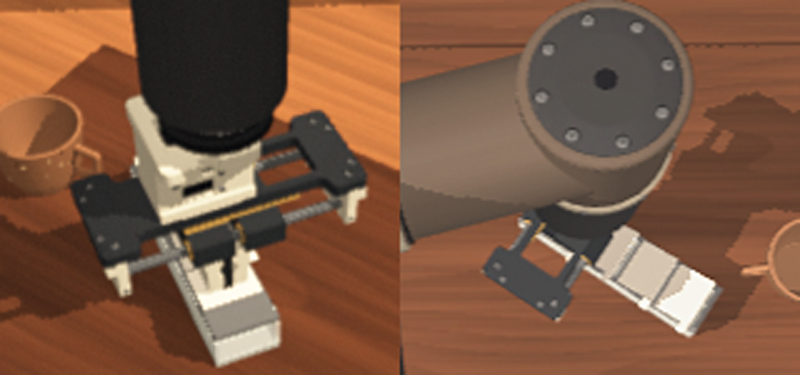

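The dispenser's corners are where they were, near (220,365) and (280,345), and lid1 is coming down. I'll continue the stroke.

Emit:
jog_arm(motion=[{"dx":0,"dy":0.002,"dz":0,"twist":0},{"dx":0,"dy":0.004,"dz":0,"twist":0},{"dx":0,"dy":0.006,"dz":0,"twist":0},{"dx":0,"dy":0.008,"dz":0,"twist":0},{"dx":0,"dy":0.01,"dz":0,"twist":0},{"dx":0,"dy":0.012,"dz":0,"twist":0},{"dx":0,"dy":0.014,"dz":0,"twist":0},{"dx":0,"dy":0.016,"dz":0,"twist":0},{"dx":0,"dy":0.018,"dz":0,"twist":0},{"dx":0,"dy":0.02,"dz":0,"twist":0},{"dx":0,"dy":0.022,"dz":0,"twist":0},{"dx":0,"dy":0.024,"dz":0,"twist":0}])

```text
t: 7.13
eef_pos: [0.5869, -0.065, 0.064]
ee_rot: [0.914, 1.571, -2.821]
force: [1.8, 1.2, 3.4]
width: 0.0006
```

```bash
python3 rel.py
```

```text
t 7.1333 u,v,z mm [58.6174 -0.2852  1.9607] F [1.7535 1.2332 3.408 ] Fu -2.003487548034081 w 0.0006307535089184176
tool delta to c mm [ 12.9555 -58.6184  -0.3   ] axes y.u 0.999999967835508 z.u 0.0002381786384078 x [-0.0001 -0.     -1.    ] q6 -0.8144620857753806
```

Emit:
jog_arm(motion=[{"dx":0,"dy":0.002,"dz":0,"twist":0},{"dx":0,"dy":0.004,"dz":0,"twist":0},{"dx":0,"dy":0.006,"dz":0,"twist":0},{"dx":0,"dy":0.008,"dz":0,"twist":0},{"dx":0,"dy":0.01,"dz":0,"twist":0},{"dx":0,"dy":0.012,"dz":0,"twist":0},{"dx":0,"dy":0.014,"dz":0,"twist":0},{"dx":0,"dy":0.016,"dz":0,"twist":0},{"dx":0,"dy":0.018,"dz":0,"twist":0},{"dx":0,"dy":0.02,"dz":0,"twist":0},{"dx":0,"dy":0.022,"dz":0,"twist":0},{"dx":0,"dy":0.024,"dz":0,"twist":0},{"dx":0,"dy":0.026,"dz":0,"twist":0},{"dx":0,"dy":0.028,"dz":0,"twist":0},{"dx":0,"dy":0.03,"dz":0,"twist":0}])

```text
t: 8.38
eef_pos: [0.5702, -0.0898, 0.0639]
ee_rot: [-1.241, 1.571, 1.307]
force: [1.6, 3.1, 4.3]
width: 0.0003
```

```bash
python3 rel.py;  python3 - <<'E'
from h import *
a=arm.grab_frame("scene")[90:240,220:380,::-1];b=arm.grab_frame("top")[110:260,270:430,::-1]
cv2.imwrite("pics/a3.png",cv2.resize(cv2.hconcat([a,b]),None,fx=2.5,fy=2.5,interpolation=2))
E
```

```text
t 8.3833 u,v,z mm [88.5363 -0.2641  1.945 ] F [1.6279 3.0619 4.3221] Fu -3.448466267980092 w 0.0003004428813170322
tool delta to c mm [ 12.9463 -88.5361  -0.2925] axes y.u 0.9999999488019063 z.u 0.0003196712049380028 x [ 0.  0. -1.] q6 -0.7763449544026461
```

View pics/a3.png

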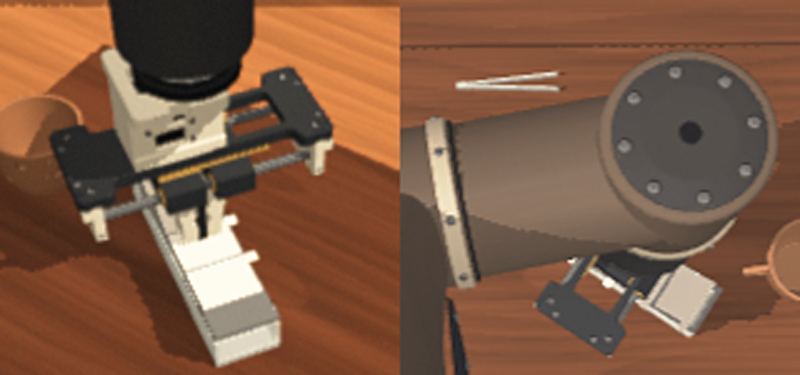

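Lid1 is flat, with its tab at (250,257), lid2 is under the finger, and the dispenser hasn't moved. Continuing.

Emit:
jog_arm(motion=[{"dx":0,"dy":0.002,"dz":0,"twist":0},{"dx":0,"dy":0.004,"dz":0,"twist":0},{"dx":0,"dy":0.006,"dz":0,"twist":0},{"dx":0,"dy":0.008,"dz":0,"twist":0},{"dx":0,"dy":0.01,"dz":0,"twist":0},{"dx":0,"dy":0.012,"dz":0,"twist":0},{"dx":0,"dy":0.014,"dz":0,"twist":0},{"dx":0,"dy":0.016,"dz":0,"twist":0},{"dx":0,"dy":0.018,"dz":0,"twist":0},{"dx":0,"dy":0.02,"dz":0,"twist":0},{"dx":0,"dy":0.022,"dz":0,"twist":0},{"dx":0,"dy":0.024,"dz":0,"twist":0},{"dx":0,"dy":0.026,"dz":0,"twist":0},{"dx":0,"dy":0.028,"dz":0,"twist":0},{"dx":0,"dy":0.03,"dz":0,"twist":0}])

```text
t: 9.73
eef_pos: [0.5534, -0.1147, 0.0639]
ee_rot: [0.554, 1.571, 3.102]
force: [1.4, 2.2, 3.9]
width: 0.0003
```

Emit:
jog_arm(motion=[{"dx":0,"dy":0.002,"dz":0,"twist":0},{"dx":0,"dy":0.004,"dz":0,"twist":0},{"dx":0,"dy":0.006,"dz":0,"twist":0},{"dx":0,"dy":0.008,"dz":0,"twist":0},{"dx":0,"dy":0.01,"dz":0,"twist":0},{"dx":0,"dy":0.012,"dz":0,"twist":0},{"dx":0,"dy":0.014,"dz":0,"twist":0},{"dx":0,"dy":0.016,"dz":0,"twist":0},{"dx":0,"dy":0.018,"dz":0,"twist":0},{"dx":0,"dy":0.02,"dz":0,"twist":0},{"dx":0,"dy":0.022,"dz":0,"twist":0},{"dx":0,"dy":0.024,"dz":0,"twist":0},{"dx":0,"dy":0.026,"dz":0,"twist":0},{"dx":0,"dy":0.028,"dz":0,"twist":0},{"dx":0,"dy":0.03,"dz":0,"twist":0}])

```text
t: 10.98
eef_pos: [0.5366, -0.1396, 0.064]
ee_rot: [0.305, 1.571, 2.853]
force: [1.4, 2.8, 4.4]
width: 0.0007
```

```bash
python3 rel.py;  python3 - <<'E'
from h import *
a=arm.grab_frame("scene")[90:240,220:380,::-1];b=arm.grab_frame("top")[110:260,270:430,::-1]
cv2.imwrite("pics/a4.png",cv2.resize(cv2.hconcat([a,b]),None,fx=2.5,fy=2.5,interpolation=2))
E
```

```text
t 10.9833 u,v,z mm [148.5827  -0.2682   1.9556] F [1.426  2.7956 4.4062] Fu -3.1148029656465113 w 0.0006574922898580704
tool delta to c mm [  12.9528 -148.5829   -0.3159] axes y.u 0.9999999500159847 z.u 0.0003156295165051127 x [-0.0001  0.     -1.    ] q6 -0.6926213965562084
```

View pics/a4.png

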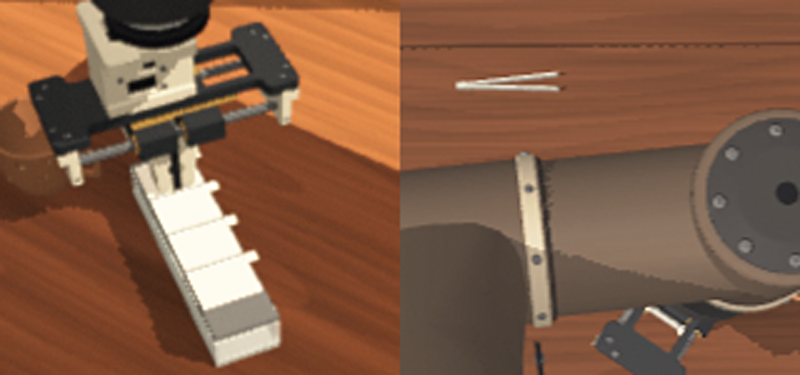

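Lids 1–3 are flat and the dispenser hasn't moved. I'll finish the stroke to the row end, then lift.

Emit:
jog_arm(motion=[{"dx":0,"dy":0.002,"dz":0,"twist":0},{"dx":0,"dy":0.004,"dz":0,"twist":0},{"dx":0,"dy":0.006,"dz":0,"twist":0},{"dx":0,"dy":0.008,"dz":0,"twist":0},{"dx":0,"dy":0.01,"dz":0,"twist":0},{"dx":0,"dy":0.012,"dz":0,"twist":0},{"dx":0,"dy":0.014,"dz":0,"twist":0},{"dx":0,"dy":0.016,"dz":0,"twist":0},{"dx":0,"dy":0.018,"dz":0,"twist":0},{"dx":0,"dy":0.02,"dz":0,"twist":0},{"dx":0,"dy":0.022,"dz":0,"twist":0},{"dx":0,"dy":0.024,"dz":0,"twist":0},{"dx":0,"dy":0.026,"dz":0,"twist":0},{"dx":0,"dy":0.028,"dz":0,"twist":0},{"dx":0,"dy":0.03,"dz":0,"twist":0},{"dx":0,"dy":0.032,"dz":0,"twist":0},{"dx":0,"dy":0.033,"dz":0,"twist":0},{"dx":0,"dy":0.033,"dz":0,"twist":0}])

```text
t: 12.58
eef_pos: [0.518, -0.167, 0.0639]
ee_rot: [0.857, 1.57, -2.878]
force: [0.7, 0.6, 3.4]
width: 0.0006
```

```bash
python3 rel.py
```

```text
t 12.5833 u,v,z mm [181.6945  -0.319    1.9197] F [0.7483 0.5752 3.4385] Fu -0.895567477316899 w 0.0006441995471301199
tool delta to c mm [  12.8742 -181.6977   -0.3461] axes y.u 0.9999999599387852 z.u 0.0001335186393008667 x [-0.0003 -0.0001 -1.    ] q6 -0.6425190784457138
```

Past the row end at 181.7 mm and still in light contact. Now I'll lift straight up and move the hand clear.

Emit:
jog_arm(motion=[{"dx":-0.001,"dy":0,"dz":0,"twist":0},{"dx":-0.003,"dy":0,"dz":0,"twist":0},{"dx":-0.007,"dy":0,"dz":0,"twist":0},{"dx":-0.015,"dy":0,"dz":0,"twist":0},{"dx":-0.03,"dy":0,"dz":0,"twist":0},{"dx":-0.05,"dy":0,"dz":0,"twist":0},{"dx":-0.075,"dy":0,"dz":0,"twist":0},{"dx":-0.1,"dy":0,"dz":0,"twist":0},{"dx":-0.125,"dy":0,"dz":0,"twist":0},{"dx":-0.145,"dy":0.01,"dz":0,"twist":0},{"dx":-0.16,"dy":0.03,"dz":0,"twist":0},{"dx":-0.17,"dy":0.06,"dz":0,"twist":0},{"dx":-0.17,"dy":0.09,"dz":0,"twist":0},{"dx":-0.17,"dy":0.12,"dz":0,"twist":0},{"dx":-0.17,"dy":0.15,"dz":0,"twist":0},{"dx":-0.17,"dy":0.18,"dz":0,"twist":0},{"dx":-0.17,"dy":0.21,"dz":0,"twist":0},{"dx":-0.17,"dy":0.23,"dz":0,"twist":0},{"dx":-0.17,"dy":0.24,"dz":0,"twist":0},{"dx":-0.17,"dy":0.24,"dz":0,"twist":0}])

```text
t: 14.25
eef_pos: [0.3826, -0.3668, 0.2343]
ee_rot: [0.402, 1.57, 2.947]
force: [-0.6, -0.3, 0.3]
width: 0.0007
```

```bash
python3 rel.py;  python3 - <<'E'
from h import *
A=arm.grab_frame("scene")[:,:,::-1];B=arm.grab_frame("top")[:,:,::-1]
cv2.imwrite("pics/s5.png",A);cv2.imwrite("pics/t5.png",B)
f=lambda i:cv2.resize(i,None,fx=3,fy=3,interpolation=2)
r=[cv2.hconcat([f(cv2.imread(p)[130:230,220:350]) if k else f(cv2.imread(p)[165:265,310:440]) for k,p in x]) for x in ([(1,"pics/scene0.png"),(0,"pics/top0.png")],[(1,"pics/s5.png"),(0,"pics/t5.png")])]
cv2.imwrite("pics/cmp.png",cv2.resize(cv2.vconcat(r),None,fx=.98,fy=.98))
E
```

```text
t 14.25 u,v,z mm [423.0469  -0.6579 172.2678] F [-0.5833 -0.2525  0.3062] Fu 0.5358228377242698 w 0.0007464014836016453
tool delta to c mm [ 183.2011 -423.0763    0.136 ] axes y.u 0.9999979118392953 z.u -0.0020375541067734274 x [-0.0004  0.0001 -1.    ] q6 -0.20236678294237714
```

View pics/cmp.png

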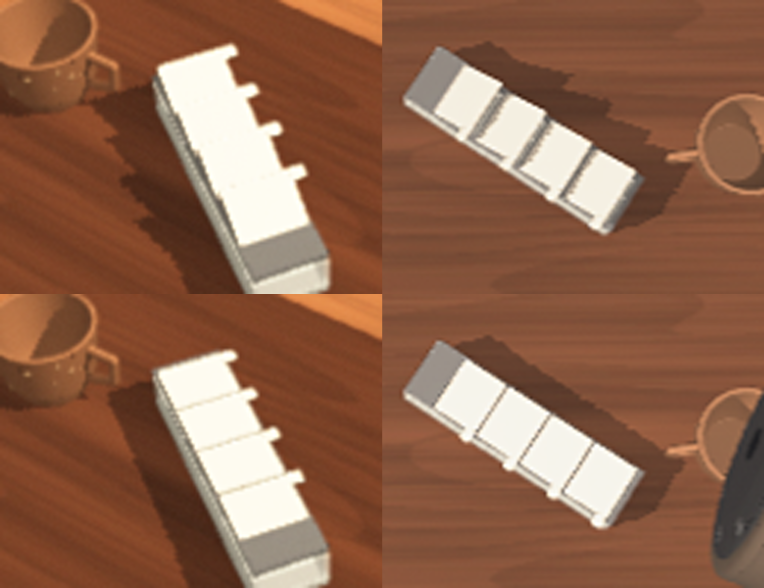

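View pics/s5.png

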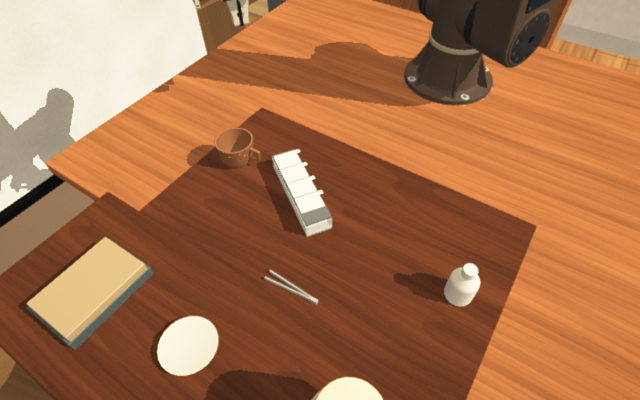

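All four lids are flat, the shadow edge is straight, and the cup (235,148), bottle (462,286) and tweezer (291,286) are where they were. The hand is clear, so I'll let the arm settle and hand in.

Emit:
jog_arm(motion=[{"dx":0,"dy":0,"dz":0,"twist":0},{"dx":0,"dy":0,"dz":0,"twist":0},{"dx":0,"dy":0,"dz":0,"twist":0}])

```text
t: 14.6
eef_pos: [0.3845, -0.365, 0.234]
ee_rot: [-1.196, 1.571, 1.353]
force: [0.3, 0.8, -0.6]
width: 0.0004
```

```bash
python3 -c "
from station import arm
print(arm.job_done())"
```

```text
the job is handed in; nothing more can be done
None
```

All four lids are shut, and I handed the job in at about 14.6 s. With the fingers closed I touched the end cap, then ran them along the tops in one unbroken stroke. It went about 2 mm past the end of the row, and then I lifted the hand straight up and moved it clear.

- **Force:** the fingertips pressed with about 3.4–4.7 N during the stroke. The first touch on the cap briefly read 6.4 N before I eased off. The sideways force at the checks was at most 3.7 N.
- **Last pictures:** all four lids lie flat, with thin, even gaps between them. The dispenser, cup, bottle and tweezer show no visible movement. The hand was clear, with only noise on the force reading.
- **Disagreement:** contact came about 3 mm higher than the cameras had suggested, so I set the stroke height from the measured force instead. No check failed.

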